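# Hold the earthing arm on its contact

## Robot

A 6-joint arm with a two-finger parallel gripper is mounted at the origin on the work surface. World frame = base frame: x ahead of the robot, y to its left, z up, the work surface at z = 0. Lengths are in m, angles in rad, forces in N, time in s.
With the tool pointing down it reaches from about 0.35 to 0.975 m from the base axis. Payload 4.9 kg.
Tool frame: the origin (TCP) lies at the very end of the fingers, on their centre line; the grasp point (between the pads) lies 19 mm behind it; z points along the fingers, y is the line along which they close (so a half turn about z gives the same grasp; the last joint's range is limited). The gripper opens to 85 mm and grips with 20 to 120 N. Pads are 22 mm wide; open, the fingers measure 114 mm over their backs; the gripper's body (76 mm by 85 mm) begins 54 mm behind the grasp point. The pads swing forward as they close: fully open they stand 13 mm farther back than shut.
Start: joints at [1.182, 0.053, 1.613, -0, 1.476, -0.119], TCP at [0.167, 0.602, 0.207] pointing down, gripper open.
Joint ranges: [-3.01, 3.01], [-1.01, 2.22], [0.06, 2.58], [-1.02, 4.17], [0.09, 2.62], [-3.14, 3.14]. Speed limits (rad/s): [2.57, 2.57, 3.14, 3.14, 3.14, 3.14].

## Interface

Orientations are given as a rotation vector (axis times angle).
In Python, from station import ctrl gives the robot as it stands. The module is installed in compiled form; this text tells all that it offers.
- The arm moves only by the tool jog_arm, never from a script. Its argument "steps" is a list of rows, each an object with "delta_rot": the turn, a rotation vector about the tool's x, y, z in degrees, a list of three; "linear": the shift along the tool's x, y, z in m, a list of three; "grip": the finger opening in m, from 0 to 0.0854. In form: [{"delta_rot": [rx, ry, rz], "linear": [x, y, z], "grip": grip}, ...]. A call has 1 to 10 rows; each row shifts and turns the commanded pose from where the row before left it, along the tool's axes as they then stand; what a row does not reach is not made up. A row lasts 1/10 s, in which the tool goes at most 50 mm and 8.59 degrees, less where a joint would pass 70% of its speed; a pose out of reach is approached as far as the arm can. A call with a gripper value outside its range is refused whole. The fingers move at their own pace and stop on an object; "newtons" is the grip in N (left out, the last holds). Time passes only in rows, so rows that do not move let the fingers close. It gives the time, the measured TCP pose, the force, the opening and the grip force at its end, in the units of the state.
- ctrl.get_obs(): the state, without advancing time (a new reading comes with each control period).
- ctrl.get_image(name): name is "scene" or "side" or "wrist"; returns (picture, depth): 400x640x3 uint8, red, green, blue; 400x640 float32, m along the optical axis (not along the pixel's ray), 0 where there is no reading.
- ctrl.camera_info(name): a dict with "camera_matrix" (3x3 intrinsics, pixels), "R" (3x3) and "t" (3): a world point X has camera coordinates R X + t; the wrist camera has in their place "T_tool_cam" (4x4, takes a point from camera to tool coordinates, whose origin is the TCP and whose axes are the flange's). Camera axes: x right, y down, z forward; pixel columns grow to the right and rows downward; lengths in m; the calibration is good to about 2 mm. The wrist camera is an equidistant fisheye: a pixel r from the principal point sees the ray r / f radians off the axis. A picture is of the moment at which its call begins: read the wrist's pose just before it. camera_info takes no time and is no camera call.
- ctrl.finish_job(): hands the job in; it is judged then, once.
The state is a dict: "t": time; "q": joint angles; "dq": joint speeds; "effort": joint torques, N m; "tool_pos": TCP position; "tool_rot": TCP orientation; "contact_force": force on the tool from outside, world axes, zero at the start; "wrist_torque": the same for the moment, N m; "opening": finger opening in m; "grip_force": force on a finger pad.
Only numpy, scipy, OpenCV 4.12 (cv2) and the standard library are available. Lean on these libraries where they do the work, as an engineer would, in place of code of your own. Each camera call takes 0.05 s, during which the arm holds its last target. There are 200 camera calls.

## Task

Earth the capacitors in the test console: swing the console's flat cover door open by its bar handle until it stands past upright and stays there, then take the upright black grip of the spring-loaded earthing arm in the bay and swing the arm round anticlockwise (seen from above) until it is hard against its stop at the brass contact. Finish while still holding the arm there by its grip, with the cover left open; do not shift the meter, screwdriver or jar lying about.

Things in the scene. Friction and masses are not known exactly. Their poses are not given: they have to be found in the camera images.
- console: Fixed light grey console, 430 x 220 x 110 mm high; origin: underside, below the centre of its bay; x, y along its sides. Bay inside 260 (x) x 200 (y) mm, walls 10 mm, floor 20 mm and rim 110 mm above the bench. Closed control section at x = 140 to 290 mm, 110 mm high, knob and buttons 30 mm more. Two capacitors, 42 mm across, tops at 88 mm, stand in the bay at x = +-95, y = +76 mm
- cover (a joint): hinge angle of the aluminium cover door (278 x 216 x 4 mm) that lies over the bay: 0 = lying shut, 1.57 = upright, 1.9 = its stop leaning outward; starts shut or slightly ajar. A stiff hinge (0.5 N m): it stays where it is left
- cover_hinge (a point): middle of the cover's hinge line, 110 mm above the bench on the console's +y edge. The hinge line runs along the console's x axis; the cover's free edge is on the console's -y side and rises as it opens. Site axes turn with the cover
- cover_handle (a point): dark steel round bar handle, 10 mm thick, 110 mm long, parallel to the hinge line (its own x axis); origin: middle of the bar. With the cover shut it is 206 mm (10 mm short of the free edge) to the console's -y side of the hinge line and 44 mm above it; bar axis 40 mm off the panel's face. Its own z axis points away from the panel
- earth_pivot (a point): point on the vertical pivot axis of the earthing arm, 99 mm above the bench (level with the top of the grip). The pivot unit is fixed to the bay floor; its place and yaw in the bay vary
- earth_arm (a joint): angle of the earthing arm about its upright pivot: 0 = sprung back at rest, 1.2 = hard against its stop at the brass contact block; grows anticlockwise seen from above. A spring always drives it back to 0: about 2 N at the grip when leaving rest, 6 N at the stop
- earth_grip (a point): upright black round grip at the end of the copper earthing arm, 16 mm across, 52 mm tall, 85 mm from the pivot axis; origin: centre of its top, 99 mm above the bench (11 mm below the bay's rim); z up. The arm's copper blade, 47 mm above the bench at its top, joins its foot
- meter: bystander: yellow hand multimeter, 150 x 80 x 42 mm, lying on the bench; origin centre of underside
- driver: bystander: screwdriver 180 mm long lying on the bench
- screw_jar: bystander: small closed jar, 56 mm across, 70 mm tall; origin centre of underside

How it is judged:
On the way, in this order (a step that is already met when the one before it is completed fails the run):
1. the cover door stands open, about upright or beyond (value of joint cover above 1.45 rad), for 0.2 s.
2. the earthing arm is held at its stop by its grip, cover open (value of joint earth_arm above 1.12 rad and contact force between the fingers and earth_arm_c4 above 1 N and value of joint cover above 1.4 rad), for 0.3 s.
At the end, for the whole second after the job is handed in: The earthing arm is within 0.08 rad of its stop (joint above 1.12 of 1.2), held there by the fingers on its grip (over 1 N), and the cover is still open (above 1.4 rad) (all of step 2); the arm keeps its last pose, push and grip.
It fails at once if the meter is shifted by more than 30 mm (distance of meter from where it was at the start of the episode above 0.03 m).
It fails at once if the screwdriver is shifted by more than 30 mm (distance of driver from where it was at the start of the episode above 0.03 m).
It fails at once if the jar is shifted by more than 30 mm (distance of screw_jar from where it was at the start of the episode above 0.03 m).
It also fails if it takes over 54 s, if anything falls off the work surface, if the arm or the gripper's body presses on something with over 40 N, if the wrist force passes 120 N, or if a joint passes its speed limit or range.

## Working session

There is one attempt and no reset: what is moved stays moved. The work goes in short steps, Python scripts to look and compute and a tool call to move; the robot and the scene stay as the last step left them, time stands still between calls to the robot, and variables do not carry over. Pictures are saved under pics/ and viewed, at most 10 in all, crops included, and the job is handed in when it is done.

Besides the shell and the picture viewer there is one more tool, called as name([rows], argument=value, ...), one row to a line, values as JSON. jog_arm: Moves the arm, as the interface text tells. Its arguments: {"type":"object","properties":{"steps":{"type":"array"},"newtons":{"type":"number"}},"required":["steps"]}

```bash
mkdir -p pics; cat > h.py <<'E'
from station import ctrl
import numpy as np, cv2
from scipy.spatial.transform import Rotation as Rn
def snap(n,f):
    im,d=ctrl.get_image(n); cv2.imwrite(f'pics/{f}.png',im[:,:,::-1]); np.save(f'pics/{f}.npy',d); return im,d
def pt(n,f,u,v,w=1):
    d=np.load(f'pics/{f}.npy'); c=ctrl.camera_info(n); K=np.array(c['camera_matrix'])
    p=d[v-w:v+w+1,u-w:u+w+1]; p=p[p>0]; z=np.median(p) if len(p) else 0
    x=np.linalg.inv(K)@[u,v,1]*z
    return np.array(c['R']).T@(x-np.array(c['t']))
E
python3 - <<'E'
from h import *
np.set_printoptions(precision=3,suppress=True)
for n in('scene','side'):
    snap(n,n+'0'); c=ctrl.camera_info(n); print(n,-np.array(c['R']).T@np.array(c['t']),np.array(c['R'])[2])
o=ctrl.get_obs();print(o['tool_pos'],o['tool_rot'],o['t'])
E
```

```text
scene [ 0.814 -0.511  1.112] [-0.319  0.426 -0.847]
side [ 0.106 -0.979  1.088] [ 0.24   0.693 -0.68 ]
[0.166 0.602 0.206] [-0.422 -3.113  0.003] 0.1
```

View pics/scene0.png

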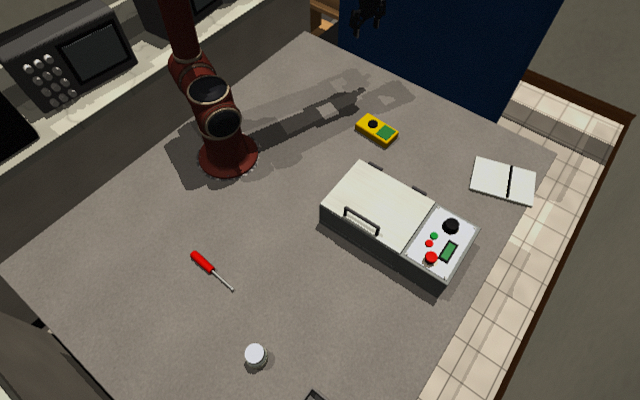

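View pics/side0.png

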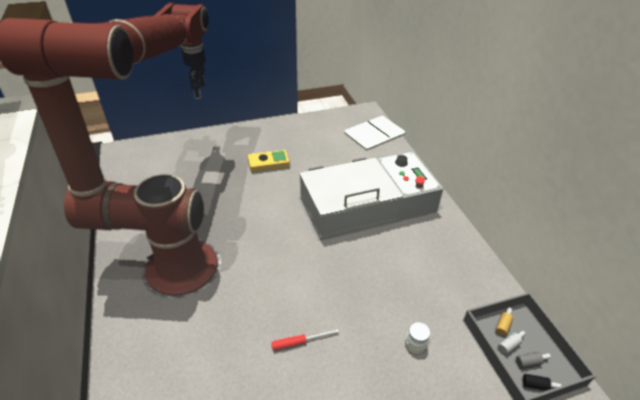

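The scene view shows the cover shut. Its handle runs from (345,210) to (379,236), the hinge tabs are at (375,166) and (419,190), and the control section is on the right. The meter lies behind, with the driver and jar well in front.

```bash
python3 - <<'E'
from h import *
np.set_printoptions(precision=3,suppress=True)
d=np.load('pics/scene0.npy'); c=ctrl.camera_info('scene'); K=np.array(c['camera_matrix'])
v,u=np.mgrid[:400,:640]; P=np.stack([(u-K[0,2])/K[0,0]*d,(v-K[1,2])/K[1,1]*d,d],-1)
W=(P-np.array(c['t']))@np.array(c['R']); np.save('pics/W.npy',W)
m=(d>0)&(u>318)&(u<482)&(v>155)&(v<300)
top=m&(W[...,2]>.095)&(W[...,2]<.135)
pts=W[top]; r=cv2.minAreaRect(pts[:,:2].astype(np.float32)); print(r,cv2.boxPoints(r))
print('z med',np.median(pts[:,2]), np.median(d>0))
h=m&(W[...,2]>.14)&(u<385); hp=W[h]; print(len(hp),np.percentile(hp[:,2],[5,50,95,100]))
hp=hp[hp[:,2]>.143]
r=cv2.minAreaRect(hp[:,:2].astype(np.float32)); print(r,cv2.boxPoints(r))
# plane fit of cover
cov=m&(W[...,2]>.095)&(W[...,2]<.135)&(u<400)&(v<235)
A=W[cov]; s=np.linalg.svd(A-A.mean(0),full_matrices=0)[2][2]; print('cover n',s)
for q in[(375,166),(419,190),(375,128),(345,210),(360,224),(378,236),(361,162),(320,206),(434,290)]: print(q,pt('scene','scene0',*q))
E
python3 -c "
import cv2;i=cv2.imread('pics/scene0.png')[150:300,310:490];cv2.imwrite('pics/c0.png',cv2.resize(i,None,fx=4,fy=4,interpolation=2))"
```

```text
((0.6453403830528259, 0.09920889139175415), (0.429801881313324, 0.2322220504283905), 1.1978275775909424) [[ 0.428  0.211]
 [ 0.433 -0.021]
 [ 0.863 -0.012]
 [ 0.858  0.22 ]]
z med 0.11447664374652361 1.0
161 [0.145 0.16  0.164 0.165]
((0.5727143883705139, -0.002033830154687166), (0.11870227009057999, 0.011567716486752033), 1.3647637367248535) [[ 0.513  0.002]
 [ 0.514 -0.009]
 [ 0.632 -0.006]
 [ 0.632  0.005]]
cover n [-0.005 -0.002  1.   ]
(375, 166) [0.49  0.202 0.116]
(419, 190) [0.649 0.206 0.119]
(375, 128) [0.366 0.409 0.035]
(345, 210) [ 0.519 -0.007  0.147]
(360, 224) [ 0.572 -0.003  0.117]
(378, 236) [ 0.635 -0.003  0.116]
(361, 162) [0.445 0.188 0.116]
(320, 206) [ 0.437 -0.018  0.103]
(434, 290) [ 0.843 -0.01   0.037]
```

View pics/c0.png

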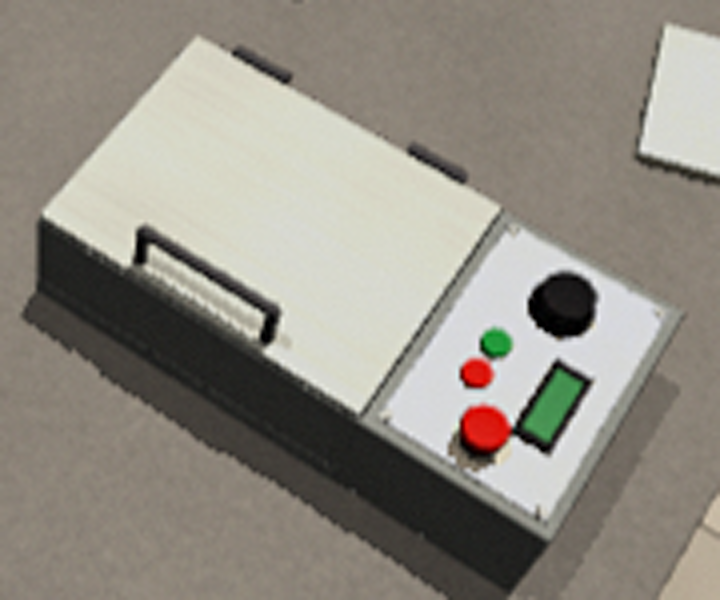

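```bash
cat >> h.py <<'E'
np.set_printoptions(precision=4,suppress=True)
YAW=np.deg2rad(1.2)
def Rt(yaw,tilt=0):
    "tool down, tool y at world angle 90deg+yaw; tilt about console x (rad)"
    c,s=np.cos(yaw),np.sin(yaw)
    return Rn.from_rotvec(tilt*np.array([c,s,0]))*Rn.from_matrix(np.array([[-c,-s,0],[-s,c,0],[0,0,-1]]))
def rel(P,R):
    o=ctrl.get_obs(); R0=Rn.from_rotvec(o['tool_rot'])
    print('lin now-axes',R0.inv().apply(np.array(P)-o['tool_pos']),'lin target-axes',R.inv().apply(np.array(P)-o['tool_pos']),'rot',np.rad2deg((R0.inv()*R).as_rotvec()))
E
sed -i 's/\[-c,-s,0\],\[-s,c,0\]/[-c,-s,0],[-s,c,0]/' h.py
python3 - <<'E'
from h import *
print(Rt(YAW).as_matrix()); rel([.573,-.003,.24],Rt(YAW))
E
```

```text
[[-0.9998 -0.0209  0.    ]
 [-0.0209  0.9998  0.    ]
 [-0.      0.     -1.    ]]
lin now-axes [-0.5531 -0.4746 -0.0337] lin target-axes [-0.3939 -0.6132 -0.0344] rot [ -0.1005  -0.0265 -16.6581]
```

jog_arm([
  {"delta_rot":[0,0,-8.33],"linear":[0,0,-0.015],"grip":0.05},
  {"delta_rot":[0,0,-8.33],"linear":[0,0,-0.015],"grip":0.05},
  {"delta_rot":[0,0,0],"linear":[-0.022,-0.034,0],"grip":0.05},
  {"delta_rot":[0,0,0],"linear":[-0.022,-0.034,0],"grip":0.05},
  {"delta_rot":[0,0,0],"linear":[-0.022,-0.034,0],"grip":0.05},
  {"delta_rot":[0,0,0],"linear":[-0.022,-0.034,0],"grip":0.05},
  {"delta_rot":[0,0,0],"linear":[-0.022,-0.034,0],"grip":0.05},
  {"delta_rot":[0,0,0],"linear":[-0.022,-0.034,0],"grip":0.05},
  {"delta_rot":[0,0,0],"linear":[-0.022,-0.034,0],"grip":0.05},
  {"delta_rot":[0,0,0],"linear":[-0.022,-0.034,0],"grip":0.05},
], newtons=30)

```text
t: 1.1
tool_pos: [0.3486, 0.3325, 0.2362]
tool_rot: [0.033, -3.141, 0.0]
contact_force: [1.1, -0.1, -0.0]
opening: 0.0499
grip_force: 0.0
```

jog_arm([
  {"delta_rot":[0,0,0],"linear":[-0.022,-0.034,0],"grip":0.05},
  {"delta_rot":[0,0,0],"linear":[-0.022,-0.034,0],"grip":0.05},
  {"delta_rot":[0,0,0],"linear":[-0.022,-0.034,0],"grip":0.05},
  {"delta_rot":[0,0,0],"linear":[-0.022,-0.034,0],"grip":0.05},
  {"delta_rot":[0,0,0],"linear":[-0.022,-0.034,0],"grip":0.05},
  {"delta_rot":[0,0,0],"linear":[-0.022,-0.034,0],"grip":0.05},
  {"delta_rot":[0,0,0],"linear":[-0.022,-0.034,0],"grip":0.05},
  {"delta_rot":[0,0,0],"linear":[-0.022,-0.034,0],"grip":0.05},
  {"delta_rot":[0,0,0],"linear":[-0.022,-0.034,0],"grip":0.05},
  {"delta_rot":[0,0,0],"linear":[0,0,0],"grip":0.05},
])

```text
t: 2.1
tool_pos: [0.5539, 0.0288, 0.2358]
tool_rot: [0.025, -3.14, 0.002]
contact_force: [0.3, 0.2, -0.6]
opening: 0.0498
grip_force: 0.0
```

```bash
python3 - <<'E'
from h import *
rel([.573,-.003,.139],Rt(YAW)); o=ctrl.get_obs(); print(o['t'],o['tool_pos'],o['contact_force'])
im,d=snap('wrist','w0'); c=ctrl.camera_info('wrist'); print(c)
E
```

```text
lin now-axes [-0.0187 -0.032   0.0968] lin target-axes [-0.0184 -0.0322  0.0968] rot [-0.0621 -0.0645 -0.2788]
2.1 [0.5539 0.0288 0.2358] [ 0.3463  0.1598 -0.6108]
{'camera_matrix': array([[309.7069,   0.    , 323.2717],
       [  0.    , 309.7069, 200.2528],
       [  0.    ,   0.    ,   1.    ]]), 'T_tool_cam': array([[ 0.0001, -0.9459, -0.3243,  0.085 ],
       [ 1.    ,  0.0001, -0.0001,  0.0006],
       [ 0.0001, -0.3243,  0.9459, -0.1677],
       [ 0.    ,  0.    ,  0.    ,  1.    ]])}
```

View pics/w0.png

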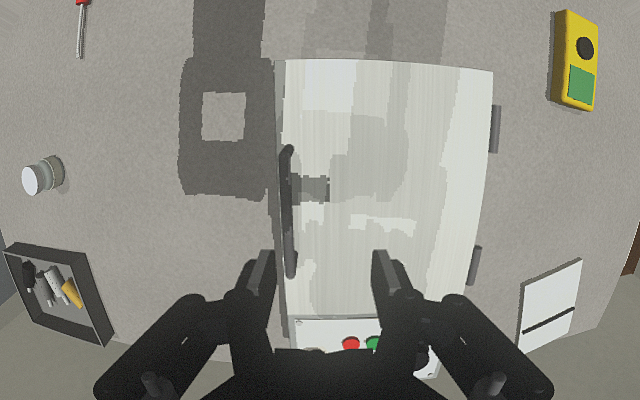

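The bar in the wrist view runs from (287,150) to (292,275), left of the fingers' centre line, so a move toward -y is still needed, as computed.

```bash
cat >> h.py <<'E'
def wpt(uv,z=None,dep=None,o=None):
    c=ctrl.camera_info('wrist');K=np.array(c['camera_matrix']);T=np.array(c['T_tool_cam']);o=o or ctrl.get_obs()
    a=(np.array(uv)-K[:2,2])/K[0,0]; r=np.hypot(*a); ray=np.r_[a/r*np.sin(r),np.cos(r)]
    R=Rn.from_rotvec(o['tool_rot']); org=R.apply(T[:3,3])+o['tool_pos']; dr=R.apply(T[:3,:3]@ray)
    s=(z-org[2])/dr[2] if z is not None else dep/ray[2]
    return org+s*dr
E
python3 - <<'E'
from h import *
d=np.load('pics/w0.npy')
for uv in [(287,152),(289,200),(291,235),(292,272)]:
    print(uv,wpt(uv,.157),wpt(uv,dep=d[uv[1],uv[0]]))
E
```

```text
(287, 152) [0.5116 0.0012 0.157 ] [0.5115 0.0013 0.1578]
(289, 200) [0.5526 0.0023 0.157 ] [0.5513 0.0028 0.1608]
(291, 235) [0.5852 0.0034 0.157 ] [0.5834 0.0038 0.1606]
(292, 272) [0.6237 0.0033 0.157 ] [0.6219 0.0036 0.1598]
```

jog_arm([
  {"delta_rot":[0,0,0],"linear":[-0.009,-0.014,0.02],"grip":0.05},
  {"delta_rot":[0,0,0],"linear":[-0.009,-0.014,0.02],"grip":0.05},
  {"delta_rot":[0,0,0],"linear":[0,0,0.02],"grip":0.05},
  {"delta_rot":[0,0,0],"linear":[0,0,0.02],"grip":0.05},
  {"delta_rot":[0,0,0],"linear":[0,0,0.019],"grip":0.05},
  {"delta_rot":[0,0,0],"linear":[0,0,0],"grip":0.05},
  {"delta_rot":[0,0,0],"linear":[0,0,0],"grip":0.0},
  {"delta_rot":[0,0,0],"linear":[0,0,0],"grip":0.0},
  {"delta_rot":[0,0,0],"linear":[0,0,0],"grip":0.0},
  {"delta_rot":[0,0,0],"linear":[0,0,0],"grip":0.0},
])

```text
t: 3.15
tool_pos: [0.5718, 0.0048, 0.139]
tool_rot: [-0.033, 3.139, -0.0]
contact_force: [-0.7, -0.2, -0.4]
opening: 0.0003
grip_force: 0.0
```

```bash
python3 - <<'E'
from h import *
o=ctrl.get_obs(); print(o['tool_pos'],o['opening'],o['contact_force'],o['grip_force'])
im,d=snap('wrist','w1')
a,d=snap('scene','s1'); a=cv2.resize(a[130:300,300:490],None,fx=2.2,fy=2.2)
cv2.imwrite('pics/m1.png',np.hstack([cv2.resize(im[150:,200:500],None,fx=1.25,fy=1.496)[:374],a])[:,:,::-1])
E
```

```text
[0.5718 0.0048 0.139 ] 0.0003355343048954799 [-0.7109 -0.191  -0.4002] 0.0
```

View pics/m1.png

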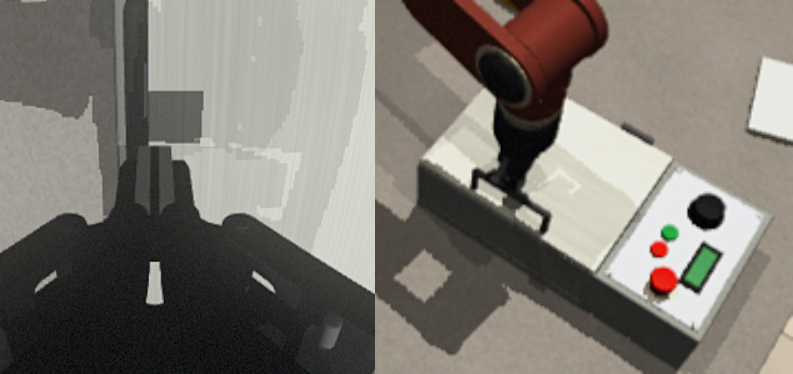

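```bash
python3 - <<'E'
from h import *
d=np.load('pics/w1.npy'); im=cv2.imread('pics/w1.png')
o=ctrl.get_obs()
for v in(155,175,200,225,240):
    row=im[v].sum(1); print(v, [int(x) for x in row[290:350:3]],[round(float(x),3) for x in d[v,290:350:6]])
for uv in [(308,160),(310,190),(311,215)]: print(uv,wpt(uv,.157),wpt(uv,dep=d[uv[1],uv[0]]))
a=np.load('pics/s1.npy');c=ctrl.camera_info('scene');K=np.array(c['camera_matrix'])
X=np.array(c['R'])@[.52,.0,.155]+c['t'];print(K@X/X[2])
E
```

```text
155 [252, 379, 398, 259, 212, 219, 212, 224, 225, 227, 542, 542, 591, 533, 536, 533, 537, 539, 539, 528] [0.199, 0.191, 0.146, 0.145, 0.147, 0.19, 0.191, 0.19, 0.191, 0.19]
175 [252, 386, 401, 223, 208, 220, 210, 174, 194, 177, 548, 538, 536, 547, 529, 541, 531, 528, 542, 526] [0.315, 0.195, 0.148, 0.149, 0.15, 0.194, 0.193, 0.195, 0.194, 0.195]
200 [292, 360, 388, 258, 183, 203, 166, 183, 178, 205, 543, 539, 532, 540, 520, 542, 530, 534, 548, 518] [0.323, 0.2, 0.154, 0.151, 0.153, 0.2, 0.2, 0.201, 0.201, 0.201]
225 [304, 241, 385, 358, 190, 158, 174, 149, 170, 231, 284, 294, 274, 295, 260, 287, 282, 286, 287, 278] [0.332, 0.205, 0.159, 0.156, 0.158, 0.205, 0.206, 0.206, 0.205, 0.207]
240 [308, 291, 378, 395, 149, 167, 145, 160, 163, 152, 276, 284, 270, 281, 288, 280, 275, 282, 280, 282] [0.338, 0.209, 0.162, 0.161, 0.161, 0.209, 0.21, 0.211, 0.209, 0.21]
(308, 160) [ 0.517  -0.0033  0.157 ] [ 0.5158 -0.003   0.1625]
(310, 190) [ 0.5323 -0.0022  0.157 ] [ 0.5309 -0.002   0.1616]
(311, 215) [ 0.5459 -0.0016  0.157 ] [ 0.5443 -0.0014  0.1609]
[346.7968 207.1894   1.    ]
```

```bash
python3 - <<'E'
from h import *
d=np.load('pics/w1.npy')
c=ctrl.camera_info('wrist');K=np.array(c['camera_matrix']);T=np.linalg.inv(np.array(c['T_tool_cam']))
for P in([0,0,0],[0,0,-.019],[0,-.006,-.019],[.011,0,0]):
    X=T[:3,:3]@P+T[:3,3]; r=np.arctan2(np.hypot(*X[:2]),X[2]); print(P,K[:2,2]+K[0,0]*r*X[:2]/np.hypot(*X[:2]),X[2])
for v in range(236,300,6): print(v,d[v,296:352:5])
E
python3 -c "
import cv2;i=cv2.imread('pics/w1.png')[180:310,240:410];cv2.imwrite('pics/c1.png',cv2.resize(i,None,fx=4,fy=4,interpolation=2))"
```

```text
[0, 0, 0] [322.2525 243.2095] 0.18620445979558953
[0, 0, -0.019] [322.1455 258.745 ] 0.16823155660483682
[0, -0.006, -0.019] [311.2375 258.7146] 0.1682321277147353
[0.011, 0, 0] [322.2298 226.6228] 0.1826367745498248
236 [0.2078 0.1619 0.1584 0.1596 0.162  0.2086 0.208  0.209  0.2084 0.2093
 0.2085 0.2096]
242 [0.2093 0.1631 0.1603 0.1598 0.161  0.2111 0.2114 0.21   0.2113 0.2099
 0.2093 0.2101]
248 [0.2125 0.1649 0.1613 0.1522 0.1541 0.1537 0.1533 0.1542 0.1531 0.2117
 0.2126 0.2116]
254 [0.2126 0.167  0.163  0.1479 0.1476 0.1483 0.1459 0.1477 0.1469 0.2137
 0.2128 0.2141]
260 [0.2145 0.149  0.1502 0.1402 0.1417 0.1413 0.1411 0.1417 0.142  0.1501
 0.1496 0.2153]
266 [0.144  0.1444 0.1449 0.1369 0.1367 0.1373 0.138  0.1365 0.1372 0.1451
 0.1441 0.145 ]
272 [0.1391 0.1408 0.1393 0.1325 0.1328 0.132  0.1329 0.1329 0.1326 0.1395
 0.1407 0.1402]
278 [0.1355 0.1339 0.134  0.1277 0.1269 0.1275 0.1273 0.1285 0.1278 0.1348
 0.1346 0.1339]
284 [0.1312 0.1309 0.1304 0.1229 0.1238 0.1231 0.1235 0.123  0.1239 0.131
 0.1302 0.1304]
290 [0.1144 0.1143 0.1148 0.1174 0.1171 0.1242 0.1238 0.1175 0.1174 0.1145
 0.1145 0.1171]
296 [0.1153 0.1138 0.114  0.1133 0.1139 0.1228 0.125  0.1133 0.1139 0.1138
 0.1138 0.113 ]
```

View pics/c1.png

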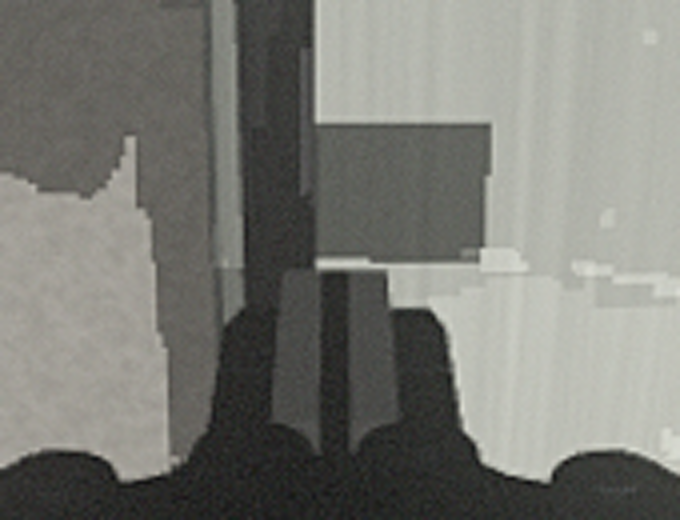

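The wrist depth shows the fingertips about 30 mm short of the nominal TCP. They are at roughly z=0.169, just above the bar, whose top is at z≈0.161. So the fingers closed over the bar rather than around it. I'll open, shift and go lower in small steps.

jog_arm([
  {"delta_rot":[0,0,0],"linear":[0,-0.006,0],"grip":0.045},
  {"delta_rot":[0,0,0],"linear":[0,0,0],"grip":0.045},
  {"delta_rot":[0,0,0],"linear":[0,0,0],"grip":0.045},
  {"delta_rot":[0,0,0],"linear":[0,0,0],"grip":0.045},
  {"delta_rot":[0,0,0],"linear":[0,0,0.008],"grip":0.045},
  {"delta_rot":[0,0,0],"linear":[0,0,0.006],"grip":0.045},
  {"delta_rot":[0,0,0],"linear":[0,0,0],"grip":0.045},
])

```text
t: 3.95
tool_pos: [0.5701, -0.0011, 0.1217]
tool_rot: [0.033, -3.138, -0.001]
contact_force: [-0.6, 0.5, -0.7]
opening: 0.0448
grip_force: 0.0
```

```bash
python3 - <<'E'
from h import *
o=ctrl.get_obs(); print(o['tool_pos'],o['opening'],o['contact_force'])
im,d=snap('wrist','w2')
cv2.imwrite('pics/c2.png',cv2.resize(im[180:310,240:410],None,fx=4,fy=4)[:,:,::-1])
T=np.array(ctrl.camera_info('wrist')['T_tool_cam'])
R=Rn.from_rotvec(o['tool_rot'])
for v in range(225,280,5):
  print(v,[ (u,np.round(R.inv().apply(wpt((u,v),dep=d[v,u],o=o)-o['tool_pos']),3).tolist()) for u in(275,282,290,305,350,358,366)])
E
```

```text
[ 0.5701 -0.0011  0.1217] 0.04480500842398498 [-0.5803  0.5313 -0.7053]
225 [(275, [-0.041, -0.049, 0.121]), (282, [-0.041, -0.042, 0.121]), (290, [-0.04, -0.033, 0.12]), (305, [0.01, -0.01, 0.005]), (350, [0.01, 0.017, 0.004]), (358, [0.01, 0.022, 0.004]), (366, [0.01, 0.027, 0.005])]
230 [(275, [-0.046, -0.049, 0.12]), (282, [-0.047, -0.042, 0.121]), (290, [-0.046, -0.034, 0.121]), (305, [0.007, -0.011, 0.005]), (350, [0.007, 0.017, 0.004]), (358, [0.007, 0.022, 0.005]), (366, [0.006, 0.027, 0.006])]
235 [(275, [-0.052, -0.05, 0.122]), (282, [-0.052, -0.042, 0.12]), (290, [-0.052, -0.034, 0.121]), (305, [0.004, -0.011, 0.004]), (350, [0.003, 0.017, 0.004]), (358, [0.003, 0.022, 0.006]), (366, [0.004, 0.027, 0.004])]
240 [(275, [-0.057, -0.05, 0.12]), (282, [-0.058, -0.042, 0.121]), (290, [-0.058, -0.034, 0.121]), (305, [0.0, -0.011, 0.004]), (350, [0.001, 0.017, 0.003]), (358, [-0.0, 0.022, 0.005]), (366, [-0.0, 0.027, 0.004])]
245 [(275, [-0.064, -0.05, 0.121]), (282, [-0.063, -0.043, 0.12]), (290, [-0.063, -0.034, 0.12]), (305, [-0.003, -0.011, 0.004]), (350, [-0.004, 0.017, 0.00
[... 717 characters left out ...]
0.015, 0.028, 0.005])]
265 [(275, [0.012, -0.022, -0.046]), (282, [-0.088, -0.044, 0.12]), (290, [-0.088, -0.035, 0.121]), (305, [-0.018, -0.011, 0.004]), (350, [-0.018, 0.018, 0.004]), (358, [-0.018, 0.023, 0.005]), (366, [0.001, 0.023, -0.028])]
270 [(275, [0.009, -0.022, -0.045]), (282, [-0.095, -0.045, 0.121]), (290, [-0.093, -0.035, 0.119]), (305, [-0.022, -0.011, 0.004]), (350, [-0.022, 0.018, 0.004]), (358, [-0.022, 0.023, 0.005]), (366, [-0.002, 0.023, -0.027])]
275 [(275, [0.007, -0.022, -0.046]), (282, [-0.101, -0.045, 0.12]), (290, [-0.101, -0.036, 0.121]), (305, [-0.026, -0.011, 0.004]), (350, [-0.027, 0.018, 0.006]), (358, [-0.026, 0.024, 0.005]), (366, [-0.004, 0.023, -0.029])]
```

View pics/c2.png

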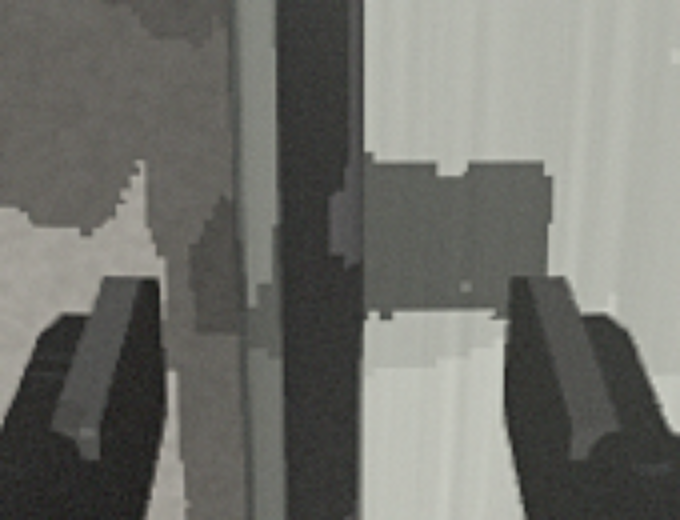

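The bar (crop x 280–362) is centred between the open fingers (inner faces at 160 and 508), but the tips are only at bar level. I'll go 20 mm lower, then close.

jog_arm([
  {"delta_rot":[0,0,0],"linear":[0,0,0.01],"grip":0.045},
  {"delta_rot":[0,0,0],"linear":[0,0,0.01],"grip":0.045},
  {"delta_rot":[0,0,0],"linear":[0,0,0],"grip":0.045},
  {"delta_rot":[0,0,0],"linear":[0,0,0],"grip":0},
  {"delta_rot":[0,0,0],"linear":[0,0,0],"grip":0},
  {"delta_rot":[0,0,0],"linear":[0,0,0],"grip":0},
  {"delta_rot":[0,0,0],"linear":[0,0,0],"grip":0},
])

```text
t: 4.7
tool_pos: [0.5716, -0.0027, 0.1042]
tool_rot: [-0.033, 3.141, -0.005]
contact_force: [-0.3, -3.8, 0.3]
opening: 0.0091
grip_force: 29.2
```

```bash
cat >> h.py <<'E'
def arc(th0,th1,n,k=0.35,bar0=np.array([.5715,-.002,.1555]),off=-.0513):
    ex=np.array([np.cos(YAW),np.sin(YAW),0]); hinge=bar0+np.array([-np.sin(YAW)*.206,np.cos(YAW)*.206,-.044])
    o=ctrl.get_obs(); p=o['tool_pos']; R=Rn.from_rotvec(o['tool_rot']); 
    for th in np.linspace(th0,th1,n+1)[1:]:
        B=hinge+Rn.from_rotvec(-th*ex).apply(bar0-hinge); R2=Rt(YAW,-k*th); q=B-R2.apply([0,0,off])
        l=np.round(R.inv().apply(q-p),4); w=np.round(np.rad2deg((R.inv()*R2).as_rotvec()),2)
        print(round(th,3),l.tolist(),w.tolist(),q); p=p+R.apply(l); R=R*Rn.from_rotvec(np.deg2rad(w))
E
python3 - <<'E'
from h import *
arc(0,1.75,20)
E
```

```text
0.088 [0.0001, 0.0037, -0.0179] [1.58, 0.04, -0.01] [0.5714 0.0011 0.1221]
0.175 [0.0, 0.0041, -0.0176] [1.76, -0.0, 0.0] [0.5713 0.0057 0.1395]
0.262 [0.0, 0.0051, -0.0172] [1.75, -0.0, 0.0] [0.5712 0.0118 0.1564]
0.35 [0.0, 0.006, -0.0168] [1.76, -0.0, 0.0] [0.5711 0.0193 0.1726]
0.438 [0.0, 0.007, -0.0163] [1.75, -0.0, 0.0] [0.5709 0.0282 0.1879]
0.525 [0.0, 0.0078, -0.0159] [1.76, -0.0, 0.0] [0.5707 0.0384 0.2024]
0.612 [0.0, 0.0088, -0.0153] [1.75, 0.0, 0.0] [0.5704 0.0498 0.2158]
0.7 [0.0, 0.0096, -0.0146] [1.76, 0.0, 0.0] [0.5702 0.0623 0.2281]
0.788 [0.0, 0.0104, -0.014] [1.75, 0.0, 0.0] [0.5699 0.0758 0.2392]
0.875 [0.0, 0.0112, -0.0133] [1.76, 0.0, 0.0] [0.5696 0.0902 0.2489]
0.962 [0.0, 0.012, -0.0126] [1.75, 0.0, 0.0] [0.5693 0.1054 0.2573]
1.05 [0.0, 0.0126, -0.0118] [1.76, 0.0, 0.0] [0.5689 0.1212 0.2642]
1.138 [0.0, 0.0133, -0.0109] [1.75, 0.0, 0.0] [0.5686 0.1375 0.2696]
1.225 [0.0, 0.0138, -0.0101] [1.76, 0.0, 0.0] [0.5682 0.1542 0.2736]
1.312 [0.0, 0.0145, -0.0092] [1.75, 0.0, 0.0] [0.5679 0.1711 0.2759]
1.4 [0.0, 0.0149, -0.0082] [1.75, 0.0, 0.0] [0.5675 0.1882 0.2767]
1.487 [0.0, 0.0153, -0.0073] [1.76, 0.0, 0.0] [0.5672 0.2051 0.2759]
1.575 [0.0, 0.0158, -0.0064] [1.75, 0.0, 0.0] [0.5668 0.2219 0.2736]
1.662 [0.0, 0.016, -0.0053] [1.76, 0.0, 0.0] [0.5665 0.2384 0.2697]
1.75 [-0.0, 0.0164, -0.0044] [1.75, 0.0, 0.0] [0.5661 0.2545 0.2644]
```

jog_arm([
  {"delta_rot":[1.7,0,0],"linear":[0,0.004,-0.018],"grip":0},
  {"delta_rot":[1.75,0,0],"linear":[0,0.004,-0.0175],"grip":0},
  {"delta_rot":[1.75,0,0],"linear":[0,0.005,-0.017],"grip":0},
  {"delta_rot":[1.75,0,0],"linear":[0,0.006,-0.017],"grip":0},
  {"delta_rot":[1.75,0,0],"linear":[0,0.007,-0.0165],"grip":0},
])

```text
t: 5.2
tool_pos: [0.5709, 0.0284, 0.1883]
tool_rot: [-0.031, 3.13, -0.245]
contact_force: [2.5, -4.0, -4.3]
opening: 0.0091
grip_force: 29.2
```

Tracks the arc, forces small. Continue.

jog_arm([
  {"delta_rot":[1.75,0,0],"linear":[0,0.008,-0.016],"grip":0},
  {"delta_rot":[1.75,0,0],"linear":[0,0.009,-0.015],"grip":0},
  {"delta_rot":[1.75,0,0],"linear":[0,0.0095,-0.0145],"grip":0},
  {"delta_rot":[1.75,0,0],"linear":[0,0.0105,-0.014],"grip":0},
  {"delta_rot":[1.75,0,0],"linear":[0,0.011,-0.0135],"grip":0},
  {"delta_rot":[1.75,0,0],"linear":[0,0.012,-0.0125],"grip":0},
  {"delta_rot":[1.75,0,0],"linear":[0,0.0125,-0.012],"grip":0},
  {"delta_rot":[1.75,0,0],"linear":[0,0.0135,-0.011],"grip":0},
])

```text
t: 6.0
tool_pos: [0.5684, 0.1387, 0.2704]
tool_rot: [-0.03, 3.075, -0.622]
contact_force: [1.0, -3.5, -3.9]
opening: 0.0091
grip_force: 29.1
```

```bash
python3 - <<'E'
from h import *
arc(1.1375,1.75,7)
E
```

```text
1.225 [-0.0001, 0.013, -0.009] [1.67, 0.0, -0.07] [0.5682 0.1542 0.2736]
1.312 [-0.0, 0.0144, -0.0091] [1.76, 0.0, 0.0] [0.5679 0.1711 0.2759]
1.4 [-0.0, 0.015, -0.0083] [1.75, 0.0, 0.0] [0.5675 0.1882 0.2767]
1.488 [-0.0, 0.0153, -0.0073] [1.76, 0.0, 0.0] [0.5672 0.2051 0.2759]
1.575 [-0.0, 0.0157, -0.0064] [1.75, 0.0, 0.0] [0.5668 0.2219 0.2736]
1.662 [-0.0, 0.0161, -0.0053] [1.76, 0.0, 0.0] [0.5665 0.2384 0.2697]
1.75 [-0.0, 0.0164, -0.0043] [1.75, 0.0, 0.0] [0.5661 0.2545 0.2644]
```

jog_arm([
  {"delta_rot":[1.75,0,0],"linear":[0,0.013,-0.009],"grip":0},
  {"delta_rot":[1.75,0,0],"linear":[0,0.0145,-0.009],"grip":0},
  {"delta_rot":[1.75,0,0],"linear":[0,0.015,-0.0085],"grip":0},
  {"delta_rot":[1.75,0,0],"linear":[0,0.0155,-0.007],"grip":0},
  {"delta_rot":[1.75,0,0],"linear":[0,0.0155,-0.0065],"grip":0},
  {"delta_rot":[1.75,0,0],"linear":[0,0.016,-0.0055],"grip":0},
  {"delta_rot":[1.75,0,0],"linear":[0,0.0165,-0.0045],"grip":0},
  {"delta_rot":[0,0,0],"linear":[0,0,0],"grip":0},
  {"delta_rot":[0,0,0],"linear":[0,0,0],"grip":0.025},
  {"delta_rot":[0,0,0],"linear":[0,0,0],"grip":0.025},
])

```text
t: 7.0
tool_pos: [0.566, 0.2551, 0.2641]
tool_rot: [-0.031, 2.991, -0.941]
contact_force: [-0.0, 0.1, 0.3]
opening: 0.0248
grip_force: 0.0
```

```bash
python3 - <<'E'
from h import *
o=ctrl.get_obs(); print(o['q'])
a,d=snap('scene','s3'); b,_=snap('side','b3')
W=np.hstack([cv2.resize(a[70:300,290:490],None,fx=2,fy=2),cv2.resize(b[60:260,270:470],(400,400))[:, :]]+[]) if 0 else np.vstack([np.hstack([cv2.resize(a[70:300,280:480],(400,460)),cv2.resize(b[60:290,270:470],(400,460))])])
cv2.imwrite('pics/m3.png',W[:,:,::-1])
E
```

```text
[ 0.5468  0.2413  1.4004 -0.5335  1.8015 -1.089 ]
```

View pics/m3.png

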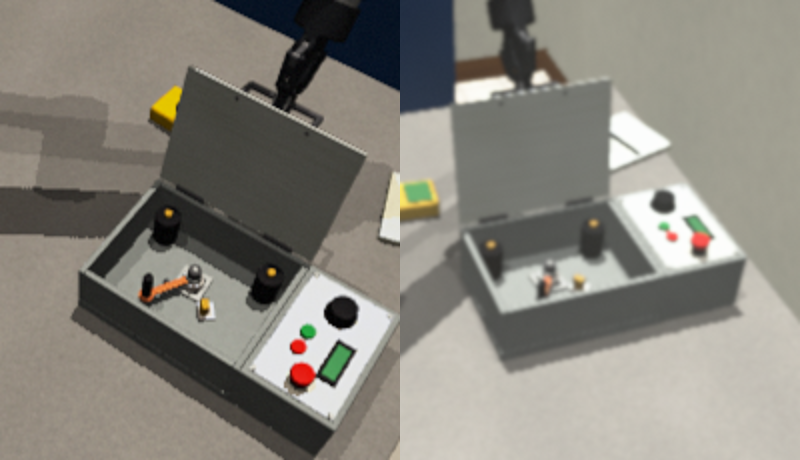

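The cover stands past upright in both views. In the full scene view the grip top is near (354,208), the pivot cap near (377,205) and the brass contact near (382,223).

```bash
python3 - <<'E'
from h import *
a=cv2.imread('pics/s3.png'); cv2.imwrite('pics/c3.png',cv2.resize(a[180:250,325:425],None,fx=8,fy=8,interpolation=cv2.INTER_CUBIC))
for q in[(354,208),(354,209),(354,212),(354,215),(377,205),(378,204),(382,222),(363,178),(413,206)]: print(q,pt('scene','s3',*q))
rel([.566,.255,.264],Rt(YAW))
o=ctrl.get_obs();R=Rn.from_rotvec(o['tool_rot']);print('z axis',R.apply([0,0,1]))
E
```

```text
(354, 208) [0.5217 0.0412 0.0985]
(354, 209) [0.5235 0.0389 0.0974]
(354, 212) [0.5265 0.036  0.0866]
(354, 215) [0.5276 0.0369 0.0682]
(377, 205) [0.5633 0.1131 0.0652]
(378, 204) [0.5641 0.1173 0.0666]
(382, 222) [0.6063 0.0794 0.0498]
(363, 178) [0.4748 0.1614 0.0826]
(413, 206) [0.658  0.1688 0.0818]
lin now-axes [-0.0001  0.0003 -0.0001] lin target-axes [-0.0001  0.0003  0.0001] rot [-34.939   -0.0202  -0.0377]
z axis [ 0.0115 -0.5726 -0.8198]
```

View pics/c3.png

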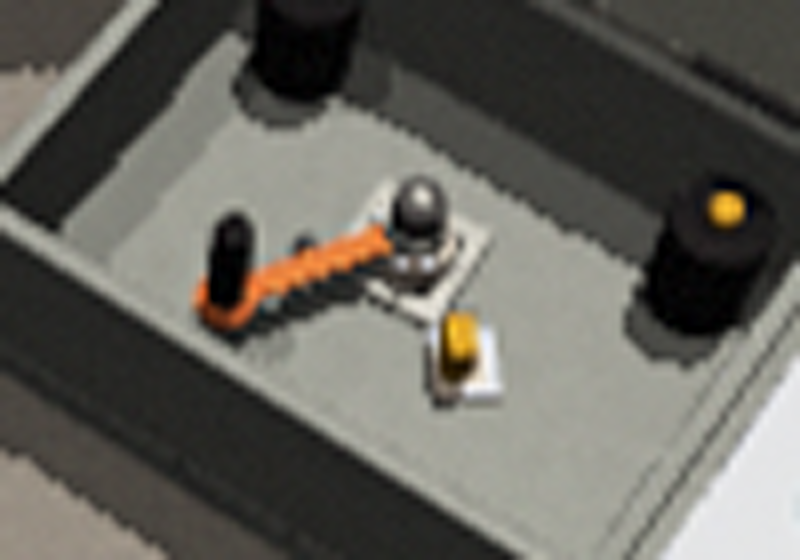

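```bash
python3 - <<'E'
from h import *
arc(1.75,1.87,2)
d=np.load('pics/w1.npy');c=ctrl.camera_info('wrist');K=np.array(c['camera_matrix']);T=np.array(c['T_tool_cam'])
for v in range(300,400,12):
    r=[]
    for u in(200,240,270,300,323,345,400):
        a=(np.array([u,v])-K[:2,2])/K[0,0];q=np.hypot(*a);ray=np.r_[a/q*np.sin(q),np.cos(q)];X=ray/ray[2]*d[v,u]
        r.append(np.round(T[:3,:3]@X+T[:3,3],3).tolist())
    print(v,r)
E
```

```text
1.81 [-0.0002, 0.011, -0.0025] [1.36, -0.03, -0.03] [0.5659 0.2651 0.2599]
1.87 [0.0, 0.0114, -0.002] [1.2, -0.0, 0.0] [0.5657 0.2755 0.2547]
300 [[-0.157, -0.16, 0.137], [0.014, -0.031, -0.077], [-0.15, -0.066, 0.138], [0.014, -0.009, -0.075], [0.004, 0.0, -0.062], [0.014, 0.008, -0.075], [0.013, 0.029, -0.075]]
312 [[-0.179, -0.166, 0.139], [0.014, -0.03, -0.083], [0.009, -0.02, -0.076], [0.014, -0.008, -0.082], [-0.002, 0.0, -0.063], [0.014, 0.008, -0.082], [0.014, 0.027, -0.083]]
324 [[0.014, -0.042, -0.092], [0.013, -0.028, -0.089], [0.006, -0.02, -0.08], [0.019, -0.007, -0.094], [-0.009, 0.0, -0.063], [0.018, 0.007, -0.094], [0.011, 0.027, -0.086]]
336 [[0.013, -0.041, -0.097], [-0.217, -0.114, 0.138], [0.018, -0.016, -0.099], [0.019, -0.007, -0.1], [-0.098, -0.0, 0.022], [0.018, 0.007, -0.099], [-0.001, 0.03, -0.081]]
348 [[0.013, -0.039, -0.103], [-0.006, -0.033, -0.083], [0.018, -0.015, -0.104], [0.018, -0.007, -0.104], [-0.113, -0.0, 0.021], [0.018, 0.006, -0.104], [-0.006, 0.03, -0.082]]
360 [[0.008, -0.04, -0.103], [-0.006, -0.031, -0.089], [0.019, -0.014, -0.11], [0.018, -0.006, -0.109], [0.013, 0.0, -0.104], [0.019, 0.006, -0.11], [-0.005, 0.029, -0.09]]
372 [[0.006, -0.039, -0.107], [0.012, -0.024, -0.109], [0.019, -0.014, -0.114], [0.019, -0.006, -0.114], [0.013, 0.0, -0.109], [0.016, 0.006, -0.112], [0.013, 0.022, -0.111]]
384 [[0.007, -0.037, -0.112], [0.013, -0.023, -0.115], [0.021, -0.013, -0.12], [0.016, -0.006, -0.116], [0.014, 0.0, -0.114], [0.016, 0.006, -0.116], [0.014, 0.021, -0.116]]
396 [[0.003, -0.038, -0.114], [0.013, -0.022, -0.119], [0.021, -0.012, -0.124], [0.013, -0.006, -0.118], [0.013, 0.0, -0.118], [0.013, 0.006, -0.118], [0.021, 0.018, -0.125]]
```

jog_arm([
  {"delta_rot":[0,0,0],"linear":[0,0,0],"grip":0},
  {"delta_rot":[0,0,0],"linear":[0,0,0],"grip":0},
  {"delta_rot":[0,0,0],"linear":[0,0,0],"grip":0},
  {"delta_rot":[1.3,0,0],"linear":[0,0.011,-0.0025],"grip":0},
  {"delta_rot":[1.2,0,0],"linear":[0,0.0115,-0.002],"grip":0},
  {"delta_rot":[0,0,0],"linear":[0,0,0],"grip":0},
  {"delta_rot":[0,0,0],"linear":[0,0,0],"grip":0.025},
  {"delta_rot":[0,0,0],"linear":[0,0,0],"grip":0.025},
  {"delta_rot":[0,0,0],"linear":[0,0,-0.015],"grip":0.025},
  {"delta_rot":[0,0,0],"linear":[0,0,-0.025],"grip":0.025},
])

```text
t: 8.1
tool_pos: [0.5645, 0.3001, 0.2863]
tool_rot: [-0.03, 2.97, -1.009]
contact_force: [-0.1, -0.3, -0.1]
opening: 0.0249
grip_force: 0.0
```

jog_arm([
  {"delta_rot":[0,0,0],"linear":[0,0,-0.035],"grip":0.025},
  {"delta_rot":[0,0,0],"linear":[0,0,-0.035],"grip":0.025},
  {"delta_rot":[-7.5,0,0],"linear":[0,0,-0.01],"grip":0.025},
  {"delta_rot":[-7.5,0,0],"linear":[0,0,-0.01],"grip":0.025},
  {"delta_rot":[-7.5,0,0],"linear":[0,0,0],"grip":0.025},
  {"delta_rot":[-7.5,0,0],"linear":[0,0,0],"grip":0.025},
  {"delta_rot":[-7.5,0,0],"linear":[0,0,0],"grip":0.025},
  {"delta_rot":[0,0,0],"linear":[0,0,0],"grip":0.025},
])

```text
t: 8.9
tool_pos: [0.5646, 0.3517, 0.3621]
tool_rot: [-0.027, 3.137, 0.005]
contact_force: [0.3, -0.2, 0.9]
opening: 0.0249
grip_force: 0.0
```

```bash
python3 - <<'E'
from h import *
o=ctrl.get_obs();print(o['q'])
rel([.522,.043,.34],Rt(YAW))
E
```

```text
[ 0.4448  0.099   1.3099  0.001   1.7277 -1.1432]
lin now-axes [ 0.0481 -0.308   0.0209] lin target-axes [ 0.0491 -0.3077  0.0221] rot [ 0.1708  0.2361 -0.2056]
```

jog_arm([
  {"delta_rot":[0,0,0],"linear":[0.006,-0.0385,0],"grip":0.04},
  {"delta_rot":[0,0,0],"linear":[0.006,-0.0385,0],"grip":0.04},
  {"delta_rot":[0,0,0],"linear":[0.006,-0.0385,0],"grip":0.04},
  {"delta_rot":[0,0,0],"linear":[0.006,-0.0385,0],"grip":0.04},
  {"delta_rot":[0,0,0],"linear":[0.006,-0.0385,0],"grip":0.04},
  {"delta_rot":[0,0,0],"linear":[0.006,-0.0385,0],"grip":0.04},
  {"delta_rot":[0,0,0],"linear":[0.006,-0.0385,0],"grip":0.04},
  {"delta_rot":[0,0,0],"linear":[0.006,-0.0385,0],"grip":0.04},
  {"delta_rot":[0,0,8],"linear":[0,0,0.01],"grip":0.04},
  {"delta_rot":[0,0,8],"linear":[0,0,0.01],"grip":0.04},
])

```text
t: 9.9
tool_pos: [0.5227, 0.0444, 0.3396]
tool_rot: [0.415, 3.113, -0.001]
contact_force: [0.2, -0.1, 0.4]
opening: 0.0399
grip_force: 0.0
```

jog_arm([
  {"delta_rot":[0,0,8.1],"linear":[0,0,0.01],"grip":0.04},
  {"delta_rot":[0,0,8.1],"linear":[0,0,0.01],"grip":0.04},
  {"delta_rot":[0,0,8.1],"linear":[0,0,0.01],"grip":0.04},
  {"delta_rot":[0,0,8.1],"linear":[0,0,0.01],"grip":0.04},
  {"delta_rot":[0,0,8.1],"linear":[0,0,0.01],"grip":0.04},
  {"delta_rot":[0,0,8.1],"linear":[0,0,0.01],"grip":0.04},
  {"delta_rot":[0,0,8.1],"linear":[0,0,0.01],"grip":0.04},
  {"delta_rot":[0,0,8.1],"linear":[0,0,0.01],"grip":0.04},
  {"delta_rot":[0,0,8.1],"linear":[0,0,0.01],"grip":0.04},
  {"delta_rot":[0,0,8.1],"linear":[0,0,0.01],"grip":0.04},
])

```text
t: 10.9
tool_pos: [0.5227, 0.0458, 0.2388]
tool_rot: [2.335, 2.101, -0.001]
contact_force: [0.2, -0.9, 0.2]
opening: 0.04
grip_force: 0.0
```

jog_arm([
  {"delta_rot":[0,0,8.1],"linear":[0,0,0.02],"grip":0.04},
  {"delta_rot":[0,0,8.1],"linear":[0,0,0.02],"grip":0.04},
  {"delta_rot":[0,0,8.1],"linear":[0,0,0.02],"grip":0.04},
  {"delta_rot":[0,0,0],"linear":[0,0,0.02],"grip":0.04},
  {"delta_rot":[0,0,0],"linear":[0,0,0],"grip":0.04},
])

```text
t: 11.4
tool_pos: [0.5205, 0.046, 0.1556]
tool_rot: [-2.718, -1.569, 0.009]
contact_force: [-0.1, 0.2, -0.1]
opening: 0.0402
grip_force: 0.0
```

```bash
python3 - <<'E'
from h import *
o=ctrl.get_obs();print(o['q'],o['contact_force'])
im,d=snap('wrist','w4')
rel([.522,.043,.04],Rt(np.deg2rad(-120)))
E
```

```text
[-0.0541 -0.1527  1.8974 -0.0005  1.4035  0.4695] [-0.0758  0.163  -0.0762]
lin now-axes [-0.0022  0.0021  0.1175] lin target-axes [-0.0024  0.0018  0.1175] rot [-0.1666  0.0959  0.0038]
```

View pics/w4.png

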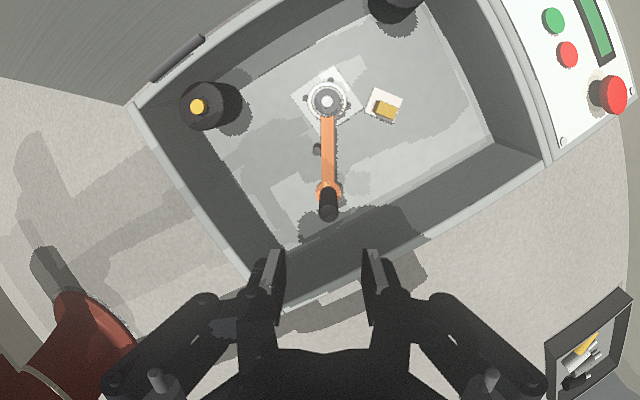

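In the wrist view the grip top is at (329,208), the pivot cap at (327,101) and the contact at (384,105). The fingers straddle the grip's line.

```bash
python3 - <<'E'
from h import *
d=np.load('pics/w4.npy')
print(wpt((329,209),.099),wpt((329,209),dep=d[209,329]),wpt((327,101),.067),wpt((327,101),dep=d[101,327]))
g=wpt((329,209),.099); rel([g[0],g[1],.04],Rt(np.deg2rad(-120)))
E
```

```text
[0.5233 0.0433 0.099 ] [0.5238 0.0442 0.1018] [0.5631 0.1152 0.067 ] [0.5631 0.1152 0.0709]
lin now-axes [-0.0013  0.0031  0.1175] lin target-axes [-0.0015  0.0028  0.1175] rot [-0.1666  0.0959  0.0038]
```

jog_arm([
  {"delta_rot":[0,0,0],"linear":[-0.001,0.003,0.02],"grip":0.04},
  {"delta_rot":[0,0,0],"linear":[0,0,0.02],"grip":0.04},
  {"delta_rot":[0,0,0],"linear":[0,0,0.02],"grip":0.04},
  {"delta_rot":[0,0,0],"linear":[0,0,0.02],"grip":0.04},
  {"delta_rot":[0,0,0],"linear":[0,0,0.02],"grip":0.04},
  {"delta_rot":[0,0,0],"linear":[0,0,0.017],"grip":0.04},
  {"delta_rot":[0,0,0],"linear":[0,0,0],"grip":0.04},
  {"delta_rot":[0,0,0],"linear":[0,0,0],"grip":0},
  {"delta_rot":[0,0,0],"linear":[0,0,0],"grip":0},
  {"delta_rot":[0,0,0],"linear":[0,0,0],"grip":0},
], newtons=50)

```text
t: 12.45
tool_pos: [0.5257, 0.0432, 0.0435]
tool_rot: [2.721, 1.569, 0.004]
contact_force: [-1.2, 1.7, 4.7]
opening: 0.0149
grip_force: 48.7
```

```bash
cat >> h.py <<'E'
def swing(piv,n,tot,r=None,kr=1.0,yaw0=-120.):
    o=ctrl.get_obs();p=o['tool_pos'];R=Rn.from_rotvec(o['tool_rot']);v0=p-piv;v0[2]=0
    print('r',np.hypot(*v0[:2]),'ang',np.rad2deg(np.arctan2(v0[1],v0[0])),o['opening'],o['contact_force'],p)
    for i in range(1,n+1):
        a=tot*i/n; q=piv+Rn.from_rotvec([0,0,a]).apply(v0); q[2]=p[2]
        l=R.inv().apply(q-p); w=np.rad2deg(kr*tot/n)
        print(i,l,-w,q); p=q; R=R*Rn.from_rotvec([0,0,-kr*tot/n])
E
python3 - <<'E'
from h import *
swing(np.array([.5638,.1165,0]),10,1.2)
E
```

```text
r 0.08262291117431902 ang -117.44603953180614 0.014872143595910972 [-1.2343  1.7168  4.7274] [0.5257 0.0432 0.0435]
1 [0.001  0.0099 0.    ] -6.875493541569878 [0.5348 0.0391 0.0435]
2 [0.001  0.0099 0.    ] -6.875493541569878 [0.5442 0.0362 0.0435]
3 [0.001  0.0099 0.    ] -6.875493541569878 [0.554  0.0345 0.0435]
4 [0.001  0.0099 0.    ] -6.875493541569878 [0.5639 0.0339 0.0435]
5 [0.001  0.0099 0.    ] -6.875493541569878 [0.5738 0.0345 0.0435]
6 [0.001  0.0099 0.    ] -6.875493541569878 [0.5835 0.0363 0.0435]
7 [0.001  0.0099 0.    ] -6.875493541569878 [0.593  0.0392 0.0435]
8 [0.001  0.0099 0.    ] -6.875493541569878 [0.602  0.0433 0.0435]
9 [0.001  0.0099 0.    ] -6.875493541569878 [0.6105 0.0484 0.0435]
10 [0.001  0.0099 0.    ] -6.875493541569878 [0.6183 0.0544 0.0435]
```

jog_arm([
  {"delta_rot":[0,0,0],"linear":[0,0,-0.003],"grip":0},
  {"delta_rot":[0,0,-6.9],"linear":[0.001,0.01,0],"grip":0},
  {"delta_rot":[0,0,-6.9],"linear":[0.001,0.01,0],"grip":0},
  {"delta_rot":[0,0,-6.9],"linear":[0.001,0.01,0],"grip":0},
  {"delta_rot":[0,0,-6.9],"linear":[0.001,0.01,0],"grip":0},
  {"delta_rot":[0,0,0],"linear":[0,0,0],"grip":0},
])

```text
t: 13.05
tool_pos: [0.5625, 0.0341, 0.0436]
tool_rot: [-2.267, -2.17, 0.0]
contact_force: [-2.6, 3.1, -2.1]
opening: 0.0144
grip_force: 50.4
```

```bash
python3 - <<'E'
from h import *
swing(np.array([.5638,.1165,0]),6,.72)
E
```

```text
r 0.08242634631502907 ang -90.8867673538589 0.014390666931868369 [-2.6106  3.0564 -2.0839] [0.5625 0.0341 0.0436]
1 [ 0.0009  0.0098 -0.    ] -6.875493541569878 [0.5724 0.0345 0.0436]
2 [ 0.0009  0.0098 -0.    ] -6.875493541569878 [0.5822 0.0361 0.0436]
3 [ 0.0009  0.0098 -0.    ] -6.875493541569878 [0.5916 0.0389 0.0436]
4 [ 0.0009  0.0098 -0.    ] -6.875493541569878 [0.6007 0.0428 0.0436]
5 [ 0.0009  0.0098 -0.    ] -6.875493541569878 [0.6093 0.0478 0.0436]
6 [ 0.0009  0.0098 -0.    ] -6.875493541569878 [0.6172 0.0537 0.0436]
```

jog_arm([
  {"delta_rot":[0,0,-6.9],"linear":[0.001,0.01,0],"grip":0},
  {"delta_rot":[0,0,-6.9],"linear":[0.001,0.01,0],"grip":0},
  {"delta_rot":[0,0,-6.9],"linear":[0.001,0.01,0],"grip":0},
  {"delta_rot":[0,0,-6.9],"linear":[0.001,0.01,0],"grip":0},
  {"delta_rot":[0,0,-6.9],"linear":[0.001,0.01,0],"grip":0},
  {"delta_rot":[0,0,0],"linear":[0,0,0],"grip":0},
])

```text
t: 13.65
tool_pos: [0.6086, 0.0483, 0.0436]
tool_rot: [-1.521, -2.743, 0.003]
contact_force: [-7.2, 1.2, 0.6]
opening: 0.0146
grip_force: 50.7
```

```bash
python3 - <<'E'
from h import *
swing(np.array([.5638,.1165,0]),3,.24)
E
```

```text
r 0.08159783722449587 ang -56.7358413709046 0.014626577924497048 [-7.1631  1.2247  0.5689] [0.6086 0.0483 0.0436]
1 [ 0.0004  0.0065 -0.    ] -4.583662361046586 [0.6139 0.0521 0.0436]
2 [ 0.0004  0.0065 -0.    ] -4.583662361046586 [0.6189 0.0563 0.0436]
3 [ 0.0004  0.0065 -0.    ] -4.583662361046586 [0.6235 0.0609 0.0436]
```

jog_arm([
  {"delta_rot":[0,0,-4.6],"linear":[0.0005,0.0065,0],"grip":0},
  {"delta_rot":[0,0,-3],"linear":[0,0.004,0],"grip":0},
  {"delta_rot":[0,0,0],"linear":[0,0.002,0],"grip":0},
  {"delta_rot":[0,0,0],"linear":[0,0,0],"grip":0},
])

```text
t: 14.05
tool_pos: [0.6148, 0.0531, 0.0434]
tool_rot: [-1.338, -2.83, 0.015]
contact_force: [-20.5, -6.9, 8.9]
opening: 0.0145
grip_force: 52.2
```

```bash
python3 - <<'E'
from h import *
swing(np.array([.5638,.1165,0]),1,.05)
o=ctrl.get_obs();R=Rn.from_rotvec(o['tool_rot']);print('force tool',R.inv().apply(o['contact_force']))
E
```

```text
r 0.0813694782294332 ang -51.18326540506107 0.014523491771279587 [-20.4707  -6.9287   8.9378] [0.6148 0.0531 0.0434]
1 [ 0.0001  0.0041 -0.0001] -2.8647889756541165 [0.6179 0.0557 0.0434]
force tool [  7.6906 -20.3331  -8.6233]
```

The tangential force jumped from about 7 to 20 N, which suggests the stop. I'll check the blade angle numerically, along with the cover.

```bash
cat > chk.py <<'E'
from h import *
def blade(n,f):
    im=cv2.imread(f'pics/{f}.png'); h=cv2.cvtColor(im,cv2.COLOR_BGR2HSV); d=np.load(f'pics/{f}.npy')
    m=cv2.inRange(h,(5,110,90),(17,255,255)); c=ctrl.camera_info(n);K=np.array(c['camera_matrix'])
    P=[]
    for v,u in np.argwhere(m>0):
        X=np.linalg.inv(K)@[u,v,1]*d[v,u]; w=np.array(c['R']).T@(X-c['t'])
        if .45<w[0]<.7 and 0<w[1]<.2 and .03<w[2]<.055: P.append(w)
    P=np.array(P); print(f,len(P))
    if len(P)<6: return
    l=cv2.fitLine(P[:,:2].astype(np.float32),cv2.DIST_HUBER,0,.001,.001).ravel(); print(np.rad2deg(np.arctan2(l[1],l[0]))%180,P.mean(0))
o=ctrl.get_obs()
snap('scene','s5');snap('side','b5');snap('wrist','w5')
for f in('s3','s5'): blade('scene',f)
for f in('b3','b5'): blade('side',f)
for f in('s5',):
    d=np.load('pics/s5.npy');c=ctrl.camera_info('scene');K=np.array(c['camera_matrix'])
    v,u=np.mgrid[:400,:640];P=np.stack([(u-K[0,2])/K[0,0]*d,(v-K[1,2])/K[1,1]*d,d],-1);W=(P-np.array(c['t']))@np.array(c['R'])
    m=(W[...,0]>.64)&(W[...,0]<.70)&(W[...,1]>.19)&(W[...,1]<.31)&(W[...,2]>.15)&(W[...,2]<.3);A=W[m];l=np.polyfit(A[:,2],A[:,1],1);print('cover',len(A),np.pi/2+np.arctan(l[0]))
E
python3 chk.py
```

```text
s3 84
63.763268 [0.538  0.0676 0.0466]
s5 2
b3 10
66.34742 [0.549  0.0859 0.047 ]
b5 40
130.84079 [0.5922 0.0797 0.0444]
cover 1014 1.8820961379409777
```

jog_arm([
  {"delta_rot":[0,0,0],"linear":[0,0.001,0],"grip":0},
  {"delta_rot":[0,0,0],"linear":[0,0,0],"grip":0},
  {"delta_rot":[0,0,0],"linear":[0,0,0],"grip":0},
  {"delta_rot":[0,0,0],"linear":[0,0,0],"grip":0},
  {"delta_rot":[0,0,0],"linear":[0,0,0],"grip":0},
])

```text
t: 14.7
tool_pos: [0.6149, 0.0532, 0.0434]
tool_rot: [-1.338, -2.829, 0.017]
contact_force: [-20.8, -8.1, 8.9]
opening: 0.0147
grip_force: 52.6
```

```bash
python3 - <<'E'
from h import *
o=ctrl.get_obs();print(o['contact_force'],o['tool_pos'],o['grip_force'])
print(ctrl.finish_job())
E
```

```text
[-20.8308  -8.0932   8.9099] [0.6149 0.0532 0.0434] 52.606714367866516
the job is handed in; nothing more can be done
None
```

I handed the job in at about 14.7 s with the cover open at about 1.88 rad and the earthing arm held by its grip hard against its stop (about 20 N of push, 53 N grip); the hand-in returned no verdict.

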